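# Close and clip the insulator case

### The arm

A 6-joint arm with a two-finger parallel gripper is mounted at the origin on the work surface. World frame = base frame: x ahead of the robot, y to its left, z up, the work surface at z = 0. Lengths are in mm, angles in rad, forces in N, time in s.
With the tool pointing down it reaches from about 325 to 875 mm from the base axis. Payload 4.4 kg.
Tool frame: the origin (TCP) lies on the mounting face of the last link; the fingertips stand 173 mm ahead of it and the grasp point (between the pads) lies 155 mm ahead of it; z points along the fingers, x is the direction in which the jaws open and shut, and the axes are right-handed (so a half turn about z gives the same grasp; the last joint's range is limited). The gripper opens to 85 mm and grips with 20 to 120 N. Pads are 22 mm wide; open, the fingers measure 114 mm over their backs; the gripper's body (76 mm by 85 mm) begins 54 mm behind the grasp point. The pads swing forward as they close: fully open they stand 13 mm farther back than shut.
Start: joints at [-1.359, 0.207, 1.542, -0, 1.393, -0.15], TCP at [203.514, -537.783, 404.682] pointing down, gripper open.
Joint ranges: [-2.73, 2.73], [-0.86, 2.22], [0.23, 2.46], [-1.11, 4.25], [0.08, 2.63], [-2.82, 2.82]. Speed limits (rad/s): [2.79, 2.79, 3.14, 3.14, 3.14, 3.14].

### API

Orientations are given as [roll, pitch, yaw] about the fixed x, y, z axes, in that order (R = Rz(yaw) Ry(pitch) Rx(roll)).
In Python, from workcell import robot, ik, imaging, hand_in gives the robot as it stands. Calls block until the motion is done:
- robot.reach(position, orientation): joint-space move of the TCP to a pose.
- robot.movel(position, rotation=None, velocity=150, guard=None): straight line of the TCP; rotation=None keeps the orientation; velocity is the mean speed in mm/s. With guard (N) it stops when the force on the tool has changed by that much, and returns True; else False.
- robot.movej(angles): joint-space move.
- robot.ungrasp() and robot.grab(effort=None): open the fingers fully, or close them until they stop; effort is the grip in N (None keeps the last).
- robot.dwell(seconds).
- ik(position, orientation): joint angles nearest the present ones, or None.
- robot.state(): the state.
- imaging.read_camera(name): name is "scene" or "side" or "wrist"; returns a dict with "pixels" (420x560x3 uint8, red, green, blue), "fx", "fy", "cx", "cy" (pixels), "eye" and "attitude" of the camera in the world; the wrist camera has in their place "tool_from_camera" (4x4, takes a point from camera to tool coordinates, whose origin is the TCP and whose axes are the tool frame's). Camera axes: x right, y up, looking along -z (the intrinsics and any distortion apply to the point x, -y, -z); pixel columns grow to the right and rows downward; lengths in mm; the calibration is good to about 2 mm. A picture is of the moment at which its call begins: read the wrist's pose just before it. There is no depth.
A pose or a line that the arm cannot do raises robot.MotionError and nothing moves.
- hand_in(): hands the job in, once; it reports no verdict.
The state is a dict: "time_s": time; "joints": joint angles; "qvel": joint speeds; "effort": joint torques, N m; "ee_pos": TCP position; "eef_rot": TCP orientation; "force": force on the tool from outside, world axes, zero at the start; "moment": the same for the moment, N m; "width": finger opening in mm.
Only numpy, scipy, OpenCV 4.12 (cv2) and the standard library are available. Lean on these libraries where they do the work, as an engineer would, in place of code of your own. Each camera call takes 0.05 s, during which the arm holds its last target.

### The job

Close up the grey case of glass insulators: slide its clear lid (it has a blue rib to push on) along until it is fully home against the stop at the other end, and only then snap the four red clips down flat over the lid's rim in opposite-corner order: any corner first, the diagonally opposite corner second, then the remaining two. Leave the three loose insulators standing around the case where they are.

Things in the scene. Friction and masses are not known exactly. Their poses are not given: they have to be found in the camera images.
- case: Grey open storage case, fixed, 160 (x) x 200 (y) mm outside. Origin: centre of underside; z up, x away from the robot, y to the left (yaw up to 0.35 rad). The lid lies on a seat 80 mm up, guided along y by upstands (inner faces x = +-75 mm, tops at 86 mm). Four red clips on dark lugs (tops at 100 mm) near the corners of the two long sides (x = +-80).
- stop (a point): Middle of the stop at the case's -y end: inner face of the 6 mm high upstand, at case frame (0, -95, 83) mm. The lid is fully home when its -y edge butts here; its origin is then at (0 +-2, 0, 80) mm in the case frame. The case's +y end has no upstand: the lid overhangs there at the start.
- lid: Loose clear lid, blue border, 146 (x) x 190 (y) x 6 mm, 0.24 to 0.42 kg, flat on the seat, 2 mm play each side, slid out 35 to 65 mm to the case's +y end. Origin: centre of underside, axes as the case's. A blue rib stands on its +y edge: 60 mm long (x), 8 mm thick, outer face flush with the lid's edge at y = +95 mm, top 34 mm above the underside. It slides with 1 to 5 N.
- clip_nl (a joint): Angle (rad) of the near-left red clip: 0 = snapped flat (stop); starts open, standing up at about 0.75 (stop 0.85). Hinge along the case's y, at case frame (-88, 65, 94) mm. Arm 62 long, 26 wide, 8 mm thick, swings down inwards over the lid's rim; shut, its top is at 98 mm. The diagonally opposite clip is clip_fr.
- clip_nl_pad (a point): Point on the upper face of the near-left clip's arm, 27 mm from its hinge, mid-width, among three white lines; moves with the clip. Sprung open at rest; pushed down it resists with up to 0.37 Nm (13 N at 27 mm from the hinge, 9 N at 40 mm) until about 0.3 rad, then snaps shut by itself and stays.
- clip_nr (a joint): Angle (rad) of the near-right red clip: 0 = snapped flat (stop); starts open, standing up at about 0.75 (stop 0.85). Hinge along the case's y, at case frame (-88, -65, 94) mm. Arm 62 long, 26 wide, 8 mm thick, swings down inwards over the lid's rim; shut, its top is at 98 mm. The diagonally opposite clip is clip_fl.
- clip_nr_pad (a point): Point on the upper face of the near-right clip's arm, 27 mm from its hinge, mid-width, among three white lines; moves with the clip. Sprung open at rest; pushed down it resists with up to 0.37 Nm (13 N at 27 mm from the hinge, 9 N at 40 mm) until about 0.3 rad, then snaps shut by itself and stays.
- clip_fl (a joint): Angle (rad) of the far-left red clip: 0 = snapped flat (stop); starts open, standing up at about 0.75 (stop 0.85). Hinge along the case's y, at case frame (88, 65, 94) mm. Arm 62 long, 26 wide, 8 mm thick, swings down inwards over the lid's rim; shut, its top is at 98 mm. The diagonally opposite clip is clip_nr.
- clip_fl_pad (a point): Point on the upper face of the far-left clip's arm, 27 mm from its hinge, mid-width, among three white lines; moves with the clip. Sprung open at rest; pushed down it resists with up to 0.37 Nm (13 N at 27 mm from the hinge, 9 N at 40 mm) until about 0.3 rad, then snaps shut by itself and stays.
- clip_fr (a joint): Angle (rad) of the far-right red clip: 0 = snapped flat (stop); starts open, standing up at about 0.75 (stop 0.85). Hinge along the case's y, at case frame (88, -65, 94) mm. Arm 62 long, 26 wide, 8 mm thick, swings down inwards over the lid's rim; shut, its top is at 98 mm. The diagonally opposite clip is clip_nl.
- clip_fr_pad (a point): Point on the upper face of the far-right clip's arm, 27 mm from its hinge, mid-width, among three white lines; moves with the clip. Sprung open at rest; pushed down it resists with up to 0.37 Nm (13 N at 27 mm from the hinge, 9 N at 40 mm) until about 0.3 rad, then snaps shut by itself and stays.
- insulator_a: Loose insulator, green glass: bell shape 90 mm across, 105 mm tall, standing upright beyond the case's stop end or on its far side; origin at the centre of its underside. A bystander.
- insulator_b: Loose insulator, amber glass: bell shape 90 mm across, 105 mm tall, standing upright beyond the case's stop end or on its far side; origin at the centre of its underside. A bystander.
- insulator_c: Loose insulator, blue ceramic: bell shape 90 mm across, 105 mm tall, standing upright beyond the case's stop end or on its far side; origin at the centre of its underside. A bystander.
Not all that is in view belongs to the job. Several things have the shape of the lid; the one meant has the colours described above.

How it is judged (in metres and radians):
On the way, in this order (a step that is already met when the one before it is completed fails the run):
1. the lid is fully home with all four clips still open (y of lid in the frame of case between -0.005 and 0.005 m and x of lid in the frame of case between -0.006 and 0.006 m and z of lid in the frame of case between 0.076 and 0.0835 m and angle between the z axis of lid and the z axis of case, either way round below 0.04 rad and value of joint each of clip_nl, clip_nr, clip_fl, clip_fr above 0.4 rad), for 0.2 s.
2. exactly one clip is snapped down, the lid home (y of lid in the frame of case between -0.005 and 0.005 m and x of lid in the frame of case between -0.006 and 0.006 m and z of lid in the frame of case between 0.076 and 0.0835 m and angle between the z axis of lid and the z axis of case, either way round below 0.04 rad and ((value of joint clip_nl below 0.1 rad and value of joint each of clip_nr, clip_fl, clip_fr above 0.4 rad) or (value of joint each of clip_nl, clip_fl, clip_fr above 0.4 rad and value of joint clip_nr below 0.1 rad) or (value of joint each of clip_nl, clip_nr, clip_fr above 0.4 rad and value of joint clip_fl below 0.1 rad) or (value of joint each of clip_nl, clip_nr, clip_fl above 0.4 rad and value of joint clip_fr below 0.1 rad))), for 0.1 s.
3. the diagonally opposite clip is down as the second, the other two still open (y of lid in the frame of case between -0.005 and 0.005 m and x of lid in the frame of case between -0.006 and 0.006 m and z of lid in the frame of case between 0.076 and 0.0835 m and angle between the z axis of lid and the z axis of case, either way round below 0.04 rad and ((value of joint each of clip_nl, clip_fr below 0.1 rad and value of joint each of clip_nr, clip_fl above 0.4 rad) or (value of joint each of clip_nl, clip_fr above 0.4 rad and value of joint each of clip_nr, clip_fl below 0.1 rad))), for 0.1 s.
At the end, for the whole second after the job is handed in: The lid lies flat and at rest in its seat, within 5 mm of fully home along the case and 6 mm across, and all four clips are snapped down (below 0.1 rad) (y of lid in the frame of case between -0.005 and 0.005 m and x of lid in the frame of case between -0.006 and 0.006 m and z of lid in the frame of case between 0.076 and 0.0835 m and angle between the z axis of lid and the z axis of case, either way round below 0.04 rad and value of joint each of clip_nl, clip_nr, clip_fl, clip_fr below 0.1 rad and linear speed of lid below 0.02 m/s); the robot touches nothing.
It fails at once if insulator a is shifted by more than 30 mm or tipped (distance of insulator_a from where it was at the start of the episode above 0.03 m or angle between insulator_a's own z axis and vertical above 0.35 rad).
It fails at once if insulator b is shifted by more than 30 mm or tipped (distance of insulator_b from where it was at the start of the episode above 0.03 m or angle between insulator_b's own z axis and vertical above 0.35 rad).
It fails at once if insulator c is shifted by more than 30 mm or tipped (distance of insulator_c from where it was at the start of the episode above 0.03 m or angle between insulator_c's own z axis and vertical above 0.35 rad).
It also fails if it takes over 50 s, if anything falls off the work surface, if the arm or the gripper's body presses on something with over 40 N, if the wrist force passes 120 N, or if a joint passes its speed limit or range.

## Working session

There is one attempt and no reset: what is moved stays moved. The work goes in short steps, each a Python script; the robot and the scene stay as the last script left them, time stands still between calls to the robot, and variables do not carry over. Pictures are saved under pics/ and viewed, and the job is handed in when it is done.

```bash
mkdir -p pics; ls; python3 - <<'E'
from workcell import robot, imaging
import cv2
for n in ["scene","side","wrist"]:
    d=imaging.read_camera(n); cv2.imwrite(f"pics/{n}0.png",d["pixels"][:,:,::-1])
    print(n,{k:v for k,v in d.items() if k!="pixels"})
print(robot.state())
E
```

```text
pics
scene {'fx': 536.712402175333, 'fy': 536.712402175333, 'cx': 281.10448284212976, 'cy': 211.98180011136157, 'eye': array([1389.03232094, -217.67758685,  713.52310293]), 'attitude': array([0.93178504, 0.00380085, 1.25579872])}
side {'fx': 480.44834234182815, 'fy': 480.44834234182815, 'cx': 283.46883422877636, 'cy': 211.51650959103307, 'eye': array([515.64337417, 642.72346232, 889.48010119]), 'attitude': array([ 0.65016759,  0.01600034, -3.00300881])}
wrist {'fx': 346.9570554921457, 'fy': 346.9570554921457, 'cx': 280.31470809085306, 'cy': 210.44173246374027, 'tool_from_camera': array([[ 9.99999137e-01,  4.16285353e-04,  1.24592951e-03,
         1.05699135e+00],
       [ 7.36596896e-04, -9.63016108e-01, -2.69442818e-01,
        -6.83503581e+01],
       [ 1.08768509e-03,  2.69443504e-01, -9.63015584e-01,
         3.07036710e+01],
       [ 0.00000000e+00,  0.00000000e+00,  0.00000000e+00,
         1.00000000e+00]])}
{'time_s': 0.15, 'joints': array([-1.35950358e+00,  2.07257920e-01,  1.54262222e+00, -4.53779231e-06,
        1.39354083e+00, -1.50495915e-01]), 'qvel': array([-0.00040216, -0.00251621, -0.00447719,  0.00101042,  0.00144362,
        0.00076035]), 'effort': array([ 4.14370979e-04, -3.83511472e+01, -2.92036539e+01, -2.64450055e-04,
        6.51379349e-03,  1.58242187e-05]), 'ee_pos': array([ 203.45094377, -537.50127807,  403.77482195]), 'eef_rot': array([-3.14132295e+00,  1.80831674e-03, -1.20900662e+00]), 'force': array([ 0.11973507, -1.22707863, -0.22323602]), 'moment': array([-0.00900695,  0.01344135, -0.00604832]), 'width': 84.99363130900224}
```

View pics/scene0.png

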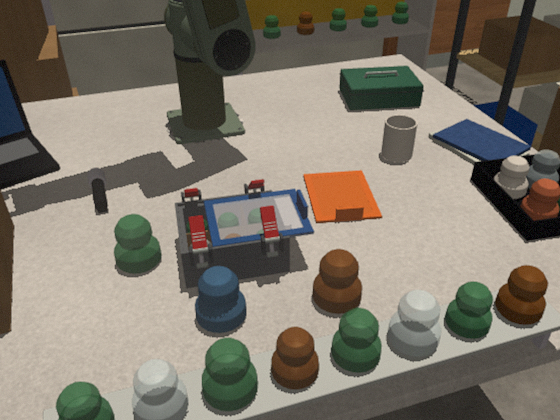

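View pics/side0.png

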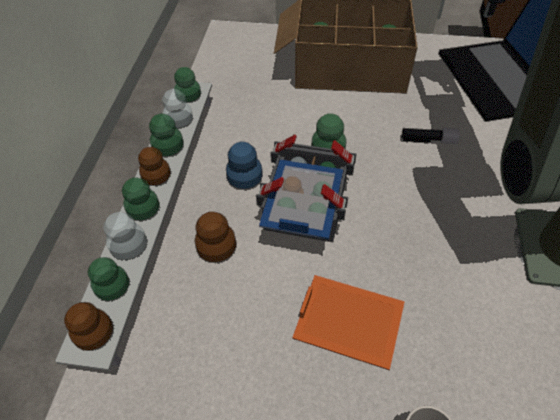

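View pics/wrist0.png

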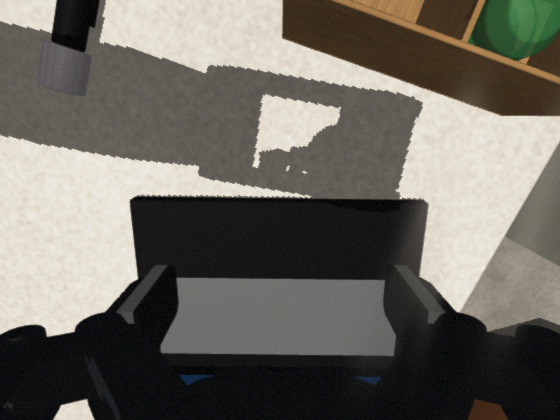

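Candidates for the lid: the clear plate with a blue border and rib on the grey case (scene 258,215; side 303,200), the orange plate with a rib (scene 342,193; side 350,320), and the navy slab (scene 480,140). By the description it is the one on the case. I'll check it in a close crop.

```bash
python3 - <<'E'
import cv2
a=cv2.imread("pics/scene0.png")[160:290,160:330]
b=cv2.imread("pics/side0.png")[110:260,200:370]
cv2.imwrite("pics/crop_s.png",cv2.resize(a,None,fx=4.5,fy=4.5,interpolation=cv2.INTER_CUBIC))
cv2.imwrite("pics/crop_d.png",cv2.resize(b,None,fx=4,fy=4,interpolation=cv2.INTER_CUBIC))
E
```

```text
(no output)
```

View pics/crop_s.png

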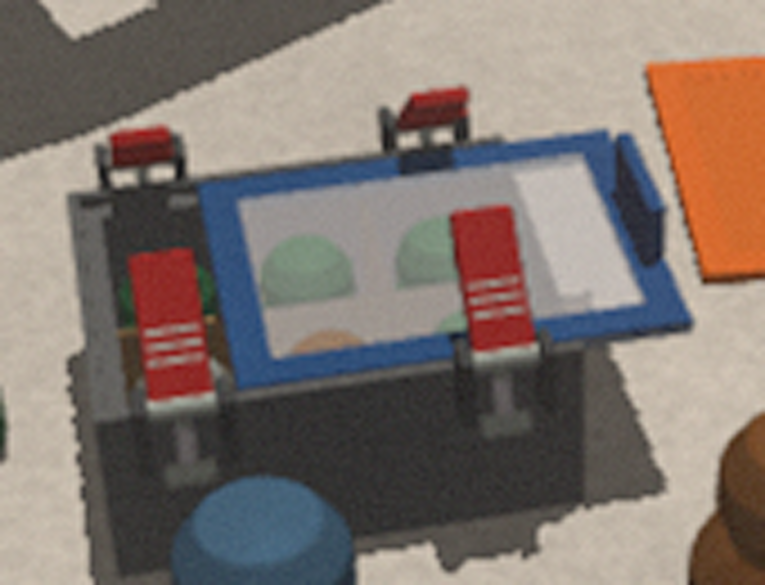

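View pics/crop_d.png

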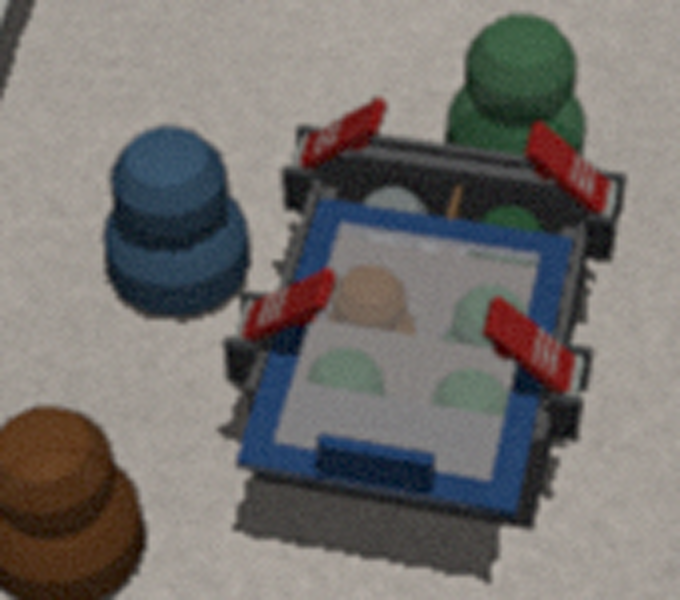

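The crops confirm it: the clear lid has a blue border, with its rib at the +y end (side crop around 375,465), and four red clips stand open. The corners are readable in both views, so I'll cast them to z=86.

```bash
cat > h.py <<'E'
import numpy as np, cv2
from scipy.spatial.transform import Rotation as R
def ray(d,uv,T=None):
    u,v=uv; c=np.array([(u-d["cx"])/d["fx"],-(v-d["cy"])/d["fy"],-1.])
    if "eye" in d: return np.array(d["eye"]),R.from_euler("xyz",d["attitude"]).as_matrix()@c
    M=T@d["tool_from_camera"]; return M[:3,3],M[:3,:3]@c
def plane(d,uv,z,T=None):
    o,r=ray(d,uv,T); return o+r*(z-o[2])/r[2]
def toolT(s):
    T=np.eye(4);T[:3,:3]=R.from_euler("xyz",s["eef_rot"]).as_matrix();T[:3,3]=s["ee_pos"];return T
def tri(d1,a,d2,b):
    o1,r1=ray(d1,a);o2,r2=ray(d2,b)
    A=np.stack([r1,-r2],1);t=np.linalg.lstsq(A,o2-o1,rcond=None)[0]
    p,q=o1+r1*t[0],o2+r2*t[1]; return (p+q)/2,np.linalg.norm(p-q)
E
python3 - <<'E'
from workcell import imaging
from h import *
np.set_printoptions(precision=1,suppress=True)
S=imaging.read_camera("scene");D=imaging.read_camera("side")
cs={'-n':((203,183),(577,240)),'-f':((240,388),(315,200)),'+f':((690,328),(240,465)),'+n':((607,133),(522,515))}
P={}
for k,(a,b) in cs.items():
    a=np.array(a)/4.5+160; b=np.array(b)/4+[200,110]
    ps,pd=plane(S,a,86),plane(D,b,86); P[k]=(ps,pd); print(k,ps[:2],pd[:2],tri(S,a,D,b))
for i in (0,1):
    Q={k:v[i] for k,v in P.items()}
    c=sum(Q.values())/4; ey=(Q['+n']+Q['+f']-Q['-n']-Q['-f']); ex=Q['+f']+Q['-f']-Q['+n']-Q['-n']
    print(c,np.linalg.norm(ey)/2,np.linalg.norm(ex)/2,np.degrees(np.arctan2(-ey[0],ey[1])),np.degrees(np.arctan2(ex[1],ex[0])))
for n,(a,b),g in [("nlhinge-ish",((0,0),(0,0)),0)]: pass
# insulator tops / approx
for k,a,b in [("green",(133,225),(330,122)),("blue",(218,280),(242,150)),("amber",(339,265),(212,222))]:
    print(k,tri(S,a,D,b))
E
```

```text
-n [500.5 -92.1] [493.7 -93.8] (array([494.8, -92.9,  84.1]), np.float64(4.543307927840241))
-f [ 645.4 -106.6] [ 644.  -106.1] (array([ 644.2, -106.6,   85.2]), np.float64(0.37113421950907377))
+f [666.2  78.5] [655.4  83. ] (array([657.4,  80.4,  79.9]), np.float64(3.4560963879286177))
+n [520.   93.1] [509.5  95.5] (array([510.7,  94.4,  81.3]), np.float64(4.476377486879636))
[583.   -6.8  86. ] 186.23816896739535 146.23669417898307 -6.216894285330455 -5.72667965755104
[575.6  -5.3  86. ] 189.66151379337285 148.62260465667646 -4.113726333094545 -4.76781041676495
green (array([ 538.8, -239.7,   90.1]), np.float64(4.321960302522346))
blue (array([ 734.1, -120.2,   89.5]), np.float64(6.156575691496642))
amber (array([758.4,  87.6,  84.9]), np.float64(7.371005019315283))
```

```bash
python3 - <<'E'
from workcell import robot, imaging, ik
from h import *
import pickle
np.set_printoptions(precision=3,suppress=True)
robot.grab(40)
robot.reach([405,-20,480],[np.pi,0,np.radians(85)])
s=robot.state(); d=imaging.read_camera("wrist")
pickle.dump((s,d),open("w1.pkl","wb")); cv2.imwrite("pics/wrist1.png",d["pixels"][:,:,::-1])
print(s["time_s"],s["joints"],s["ee_pos"],s["eef_rot"],s["force"],s["width"])
E
```

```text
3.0333 [-0.265 -0.224  1.815 -0.     1.551 -1.747] [405.133 -20.488 479.94 ] [-3.142  0.     1.482] [ 0.329  0.728 -0.141] -0.21327418368025736
```

View pics/wrist1.png

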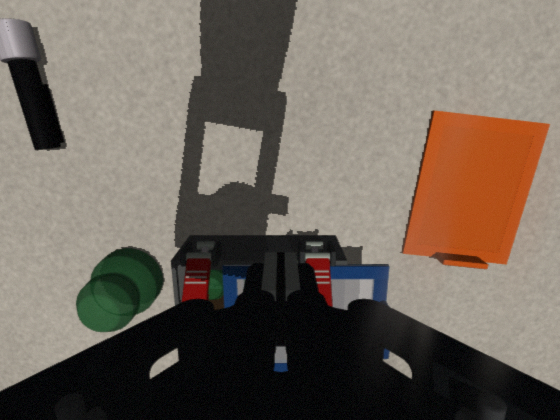

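The near side of the case is at the top of this view (about 255,240), and the gripper hides the rest. I'll shift the arm +x to bring the case into the clear upper half.

```bash
python3 - <<'E'
from workcell import robot, imaging, ik
from h import *
import pickle
np.set_printoptions(precision=3,suppress=True)
for x in (660,640,620):
    if ik([x,-10,470],[np.pi,0,np.radians(85)]) is not None: break
robot.reach([x,-10,470],[np.pi,0,np.radians(85)])
s=robot.state(); d=imaging.read_camera("wrist")
pickle.dump((s,d),open("w2.pkl","wb")); 
cv2.imwrite("pics/wrist2.png",cv2.resize(d["pixels"][0:260,110:450,::-1],None,fx=2.3,fy=2.3,interpolation=cv2.INTER_CUBIC))
print(s["time_s"],s["joints"],s["ee_pos"],s["eef_rot"])
E
```

```text
4.0833 [-0.147  0.348  1.23  -0.     1.564 -1.63 ] [659.577 -10.376 470.025] [-3.141  0.     1.483]
```

View pics/wrist2.png

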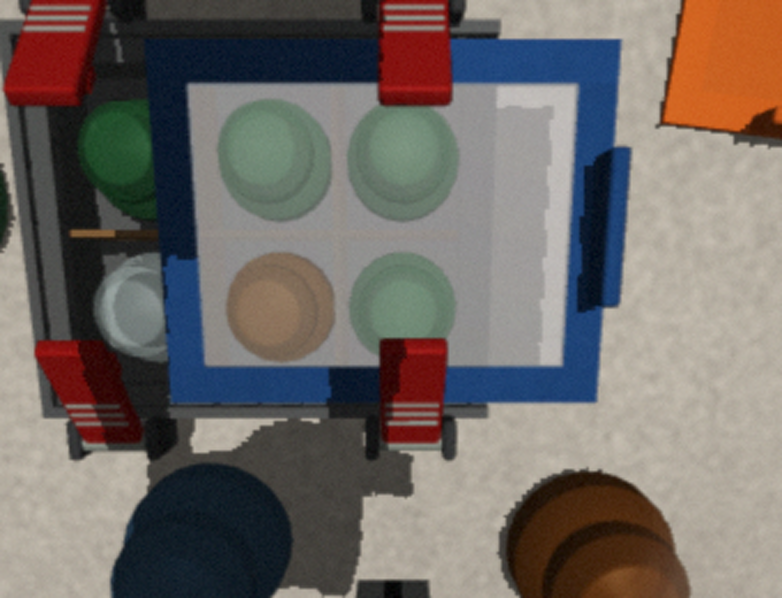

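The whole lid, rib and clips show clearly here: lid corners at crop (146,40), (621,40), (172,403) and (597,402), the case's far upstand from (45,418) to (487,417), and the near upstand's end at (499,20).

```bash
python3 - <<'E'
from h import *
import pickle
np.set_printoptions(precision=1,suppress=True)
s,d=pickle.load(open("w2.pkl","rb"));T=toolT(s)
f=lambda p,z:plane(d,(p[0]/2.3+110,p[1]/2.3),z,T)
L={k:f(p,86) for k,p in {'-n':(146,40),'+n':(621,40),'-f':(172,403),'+f':(597,402)}.items()}
C={k:f(p,86) for k,p in {'-f':(45,418),'+f':(487,417),'+n':(499,20)}.items()}
for k,v in L.items(): print('L',k,v)
for k,v in C.items(): print('C',k,v)
print(np.linalg.norm(L['+n']-L['-n']),np.linalg.norm(L['+f']-L['-f']),np.linalg.norm(L['+n']-L['+f']),np.linalg.norm(L['-n']-L['-f']))
print(np.linalg.norm(C['+f']-C['-f']),np.linalg.norm(C['+n']-C['+f']))
ang=lambda v:np.degrees(np.arctan2(-v[0],v[1]))
print(ang(L['+n']-L['-n']),ang(L['+f']-L['-f']),ang(C['+f']-C['-f']))
ps=np.deg2rad(np.mean([ang(L['+n']-L['-n']),ang(L['+f']-L['-f']),ang(C['+f']-C['-f'])]))
lc=sum(L.values())/4; ex=np.array([np.cos(ps),np.sin(ps),0]);ey=np.array([-np.sin(ps),np.cos(ps),0])
cc1=(C['-f']+C['+n'])/2
print('yaw',ps,'lid c',lc,'case c',cc1,'lid in case',(lc-cc1)@ex,(lc-cc1)@ey)
# clip pads shut-hinge check: white middle line, at case x -88+27cos.75-4 sin.75, z=94+27sin.75+4cos.75
z=94+27*np.sin(.75)+4*np.cos(.75); xx=88-(27*np.cos(.75)-4*np.sin(.75))
print('expected pad |x|',xx,z)
for k,p in {'nl':(415,16),'nr':(57,17),'fl':(412,417),'fr':(98,415)}.items():
    q=f(p,z)-cc1; print(k,q@ex,q@ey)
E
```

```text
L -n [498.5 -95.   86. ]
L +n [515.2  93.4  86. ]
L -f [ 643.8 -108.3   86. ]
L +f [660.1  80.9  86. ]
C -f [ 645.4 -166.2   86. ]
C +f [662.5  31.6  86. ]
C +n [503.8  45.4  86. ]
189.1316926452835 189.9019493839282 145.4338617103179 145.85154879681727
198.4943389981634 159.3386142587163
-5.066459890299896 -4.940412655727855 -4.945449428068023
yaw -0.08698908308875651 lid c [579.4  -7.2  86. ] case c [574.6 -60.4  86. ] lid in case 0.13716731846843802 53.375810242354646
expected pad |x| 70.97095558050017 115.33100199612531
nl -73.37726422438021 65.16302786876493
nr -73.23882759961997 -64.6338262574214
fl 74.02549368999775 64.84691321074655
fr 72.98194945276958 -64.34109628529447
```

Sizes come out at 189–190 × 145.6 mm for the lid and 198 × 159 mm for the case. The pads sit within 3 mm of their given places, and the lid is 53 mm out. Next I push it.

```bash
cat >> h.py <<'E'
PS=-0.087; CC=np.array([574.6,-60.4,0.])
EX=np.array([np.cos(PS),np.sin(PS),0]);EY=np.array([-np.sin(PS),np.cos(PS),0])
ORI=[np.pi,0,np.pi/2+PS]
def w(x,y,tip): return (CC+x*EX+y*EY+np.array([0,0,tip+173])).tolist()
def incase(p): q=np.array(p)-CC; return np.array([q@EX,q@EY,p[2]-173])
E
python3 - <<'E'
from workcell import robot, imaging, ik
from h import *
np.set_printoptions(precision=2,suppress=True)
pr=lambda t:(lambda s:print(t,s["time_s"],incase(s["ee_pos"]),s["force"],s["joints"]))(robot.state())
robot.reach(w(0,190,180),ORI); pr("above")
robot.movel(w(0,190,96),velocity=150); pr("down")
robot.movel(w(0,125,96),velocity=80); pr("pushed")
g=robot.movel(w(0,102,96),velocity=30,guard=14); print(g); pr("home?")
D=imaging.read_camera("side"); cv2.imwrite("pics/side1.png",cv2.resize(D["pixels"][90:270,190:390,::-1],None,fx=3.3,fy=3.3,interpolation=cv2.INTER_CUBIC))
E
```

```text
above 4.9333 [  0.77 189.5  181.99] [ 0.29 -0.42  0.64] [ 0.07  0.31  1.52 -0.    1.31 -1.41]
down 5.6417 [  1.   189.6   97.11] [0.11 0.26 0.09] [ 0.07  0.41  1.58 -0.    1.15 -1.41]
pushed 6.6 [ -0.2  124.82  95.6 ] [-0.55  0.47 -0.28] [-0.04  0.38  1.62 -0.    1.14 -1.52]
True
home? 7.2333 [ -0.47 107.42  95.57] [0.73 1.49 1.27] [-0.07  0.37  1.63  0.01  1.14 -1.56]
```

View pics/side1.png

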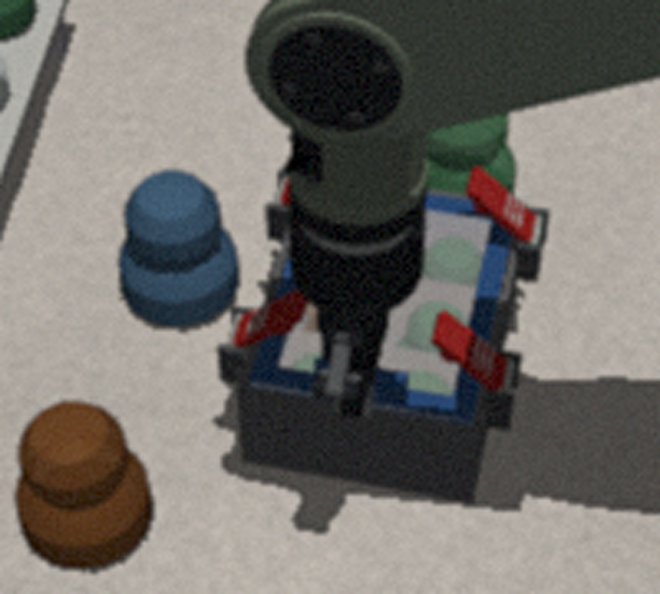

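The lid now looks level with the case's +y end wall (crop 350,400), and the guard tripped at y=107. I'll back off and measure from the wrist.

```bash
python3 - <<'E'
from workcell import robot, imaging, ik
from h import *
import pickle
robot.movel(w(0,125,96),velocity=100)
robot.movel(w(0,125,190),velocity=200)
robot.reach([660,-60,470],ORI)
robot.dwell(.2)
s=robot.state(); d=imaging.read_camera("wrist")
pickle.dump((s,d),open("w3.pkl","wb")); 
cv2.imwrite("pics/wrist3.png",cv2.resize(d["pixels"][0:260,110:450,::-1],None,fx=2.3,fy=2.3,interpolation=cv2.INTER_CUBIC))
print(s["time_s"],s["ee_pos"],s["eef_rot"])
E
```

```text
9.175 [659.41046953 -58.45408163 467.89008764] [-3.13770505e+00 -8.24421650e-04  1.48566650e+00]
```

View pics/wrist3.png

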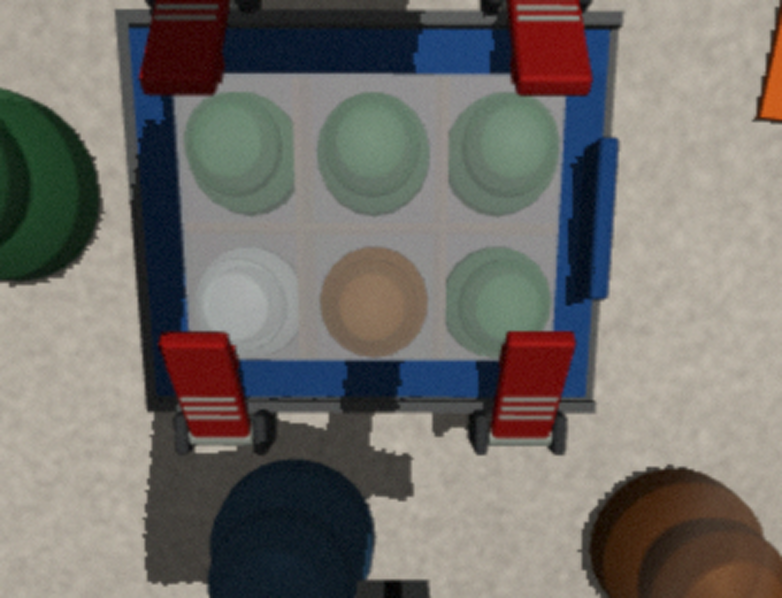

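The blue border now meets the stop upstand along its whole left edge (crop about 140,215), with no gap. I'll put a number on the +y edge from the blue mask.

```bash
python3 - <<'E'
from h import *
import pickle
np.set_printoptions(precision=1,suppress=True)
s,d=pickle.load(open("w3.pkl","rb"));T=toolT(s)
hsv=cv2.cvtColor(d["pixels"],cv2.COLOR_RGB2HSV); m=(hsv[...,0]>100)&(hsv[...,0]<125)&(hsv[...,1]>120)
for r in (20,30,45,50,140,150,160,165):
    c=np.where(m[r,150:400])[0]+150; 
    print(r,[incase(plane(d,(u+o,r),86,T))[:2] for u,o in ((c.min(),-.5),(c.max(),.5))])
f=lambda p,z:incase(plane(d,(p[0]/2.3+110,p[1]/2.3),z,T))[:2]
print("stop outer",f((150,410),86),f((118,12),86),"far + end",f((594,410),86))
E
```

```text
20 [array([-67.1, -95.1]), array([-67.4,  94.8])]
30 [array([-58.8, -95.8]), array([-59.1,  94.5])]
45 [array([-46.2, -95.9]), array([-46.4,  94.5])]
50 [array([-41.9, -95.4]), array([-42.2,  94.8])]
140 [array([ 40.5, -95.3]), array([40.3, 94.7])]
150 [array([ 50.3, -96.1]), array([50.1, 94.4])]
160 [array([ 60.3, -95.9]), array([60.1, 94. ])]
165 [array([ 65.3, -95.2]), array([65.2, 94.3])]
stop outer [ 78.9 -98.6] [-79.1 -98.7] far + end [78.8 99.1]
```

The lid's edges are at −95.5 and +94.5 mm, so it is home. First clip: near-left.

```bash
cat >> h.py <<'E'
def press(robot,sx,sy,low=103):
    x,y=60*sx,65*sy
    robot.reach(w(x,y,158),ORI)
    f0=robot.state()["force"]
    g=robot.movel(w(x,y,125),velocity=100,guard=45)
    g2=robot.movel(w(x,y,low),velocity=50,guard=45) if not g else None
    s=robot.state(); print(sx,sy,g,g2,s["time_s"],incase(s["ee_pos"]),s["force"]-f0)
    robot.movel(w(x,y,165),velocity=200)
E
python3 - <<'E'
from workcell import robot, imaging
from h import *
np.set_printoptions(precision=1,suppress=True)
press(robot,-1,1)
D=imaging.read_camera("side"); a=cv2.resize(D["pixels"][110:260,230:380,::-1],None,fx=2.6,fy=2.6)
D=imaging.read_camera("scene"); b=cv2.resize(D["pixels"][150:300,160:310,::-1],None,fx=2.6,fy=2.6)
cv2.imwrite("pics/nl.png",np.hstack([a,b]))
E
```

```text
-1 1 False False 11.15 [-60.2  65.  102.6] [-1.3  2.  -1. ]
```

View pics/nl.png

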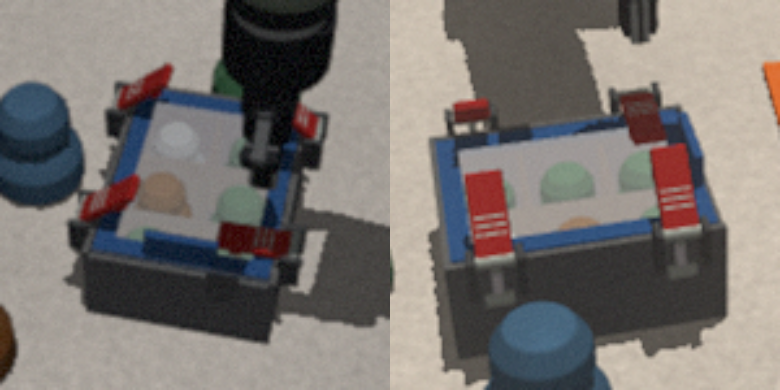

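Near-left is flat (left crop 255,240; right crop 640,115), and the other three are standing. Next is far-right.

```bash
python3 - <<'E'
from workcell import robot, imaging
from h import *
np.set_printoptions(precision=1,suppress=True)
press(robot,1,-1)
robot.reach(w(10,20,260),ORI)
D=imaging.read_camera("side"); a=cv2.resize(D["pixels"][110:260,230:380,::-1],None,fx=2.6,fy=2.6)
D=imaging.read_camera("scene"); b=cv2.resize(D["pixels"][150:300,160:310,::-1],None,fx=2.6,fy=2.6)
cv2.imwrite("pics/fr.png",np.hstack([a,b])); print(robot.state()["time_s"])
E
```

```text
1 -1 False False 13.525 [ 59.6 -65.1 102.3] [ 0.1 -0.1 -0.8]
14.6917
```

View pics/fr.png

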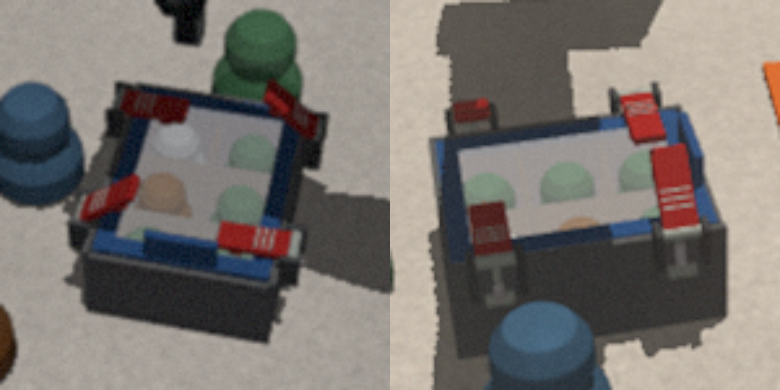

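Far-right is down (left crop 155,105; right crop 490,230), with near-left flat and the other two still open. Now the remaining two.

```bash
python3 - <<'E'
from workcell import robot, imaging
from h import *
import pickle
np.set_printoptions(precision=1,suppress=True)
press(robot,1,1)
press(robot,-1,-1)
robot.reach([660,-60,470],ORI); robot.dwell(.3)
s=robot.state(); d=imaging.read_camera("wrist"); pickle.dump((s,d),open("w4.pkl","wb"))
cv2.imwrite("pics/end_w.png",cv2.resize(d["pixels"][0:260,110:450,::-1],None,fx=2.3,fy=2.3,interpolation=cv2.INTER_CUBIC))
D=imaging.read_camera("side"); a=cv2.resize(D["pixels"][110:260,230:380,::-1],None,fx=2.6,fy=2.6)
D=imaging.read_camera("scene"); b=cv2.resize(D["pixels"][150:300,160:310,::-1],None,fx=2.6,fy=2.6)
cv2.imwrite("pics/end.png",np.hstack([a,b])); print(s["time_s"])
T=toolT(s);hsv=cv2.cvtColor(d["pixels"],cv2.COLOR_RGB2HSV); m=(hsv[...,0]>100)&(hsv[...,0]<125)&(hsv[...,1]>120)
for r in (45,50,140,150):
    c=np.where(m[r,150:400])[0]+150
    print(r,[incase(plane(d,(u+o,r),86,T))[:2] for u,o in ((c.min(),-.5),(c.max(),.5))])
E
```

```text
1 1 False False 16.325 [ 59.6  65.1 102.3] [-0.6 -1.1 -0.2]
-1 -1 False False 18.6 [-60.1 -65.  102.7] [ 0.1 -0.5  0.3]
20.2083
45 [array([-45.6, -95.4]), array([-45.3,  94.6])]
50 [array([-41.4, -95.8]), array([-41. ,  94.9])]
140 [array([ 41.3, -95.9]), array([41.6, 94.7])]
150 [array([ 51.2, -95.7]), array([51.5, 94.4])]
```

View pics/end.png

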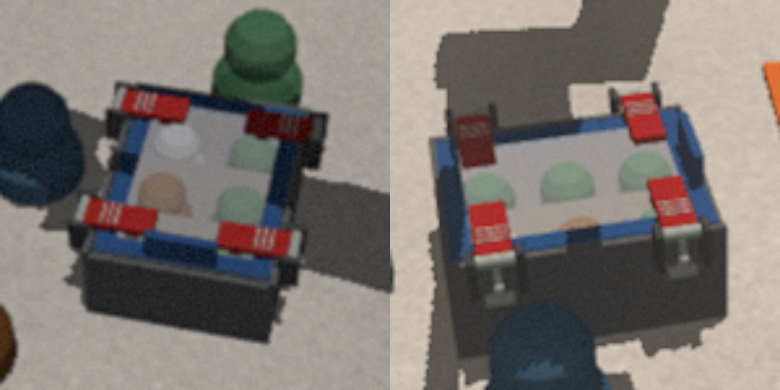

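View pics/end_w.png

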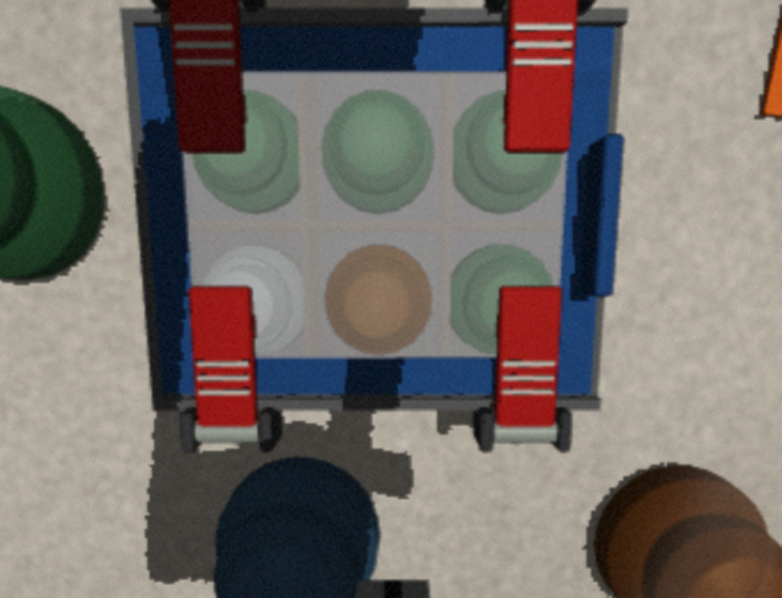

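All four clips are flat (wrist crop 208,75; 540,75; 224,355; 529,355), and the lid is still home. The insulators haven't moved and the arm is clear.

```bash
python3 -c "
from workcell import hand_in
print(hand_in())"
```

```text
the job is handed in; nothing more can be done
None
```

The case is closed and the job is handed in, at about 20 s of the 50 s allowed. I pushed the lid home by its rib, a 53 mm slide. I then snapped the clips in the order near-left, far-right, far-left, near-right.

- **Lid:** its edges measured −95.5 and +94.6 mm in the case frame both before and after clipping, so it is within about 1 mm of home.
- **Clips:** all four look flat in all three cameras. I checked the pictures after the first and second clips, and each showed only the intended clips down. The third and fourth were pressed in one go and checked together at the end. None of the clip presses reached the 45 N force guard.
- **Insulators:** they look unmoved in the pictures, though I did not measure their positions again.
- **Disagreement:** the first rough fix, from the scene camera, put the lid up to 10 mm away from the side camera's position. I worked from the closer wrist-camera measurement instead, which matched the given sizes to within 1.5 mm.

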